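# Load the spare battery into the UPS tray

## Task

Fit the spare battery, the one standing upright, into the drawn-out battery tray of the UPS. Stand it on the bench squarely up against the tray's front edge with its terminals on the side away from the tray, tip it over onto the tray by pushing near its top rather than lifting it in, then slide it in against the spring contacts just until the catch snaps up behind it, without squashing the contacts to the end of their travel. Leave everything else on the bench where it is.

Things in the scene. Friction and masses are not known exactly. Their poses are not given: they have to be found in the camera images.
- battery: Spare battery, a grey sealed box of about 0.7 kg, the only one standing. 47 mm thick (x), 70 wide (y), 101 tall (z), 107 with two terminal lugs on top. Origin: centre of its underside (foot); z towards the terminals. Starts standing a hand or two in front of the tray, +x broad face roughly towards it; that face goes against the tray edge and ends up underneath.
- battery_edge (a point): Middle of the battery's bottom edge on its +x side, the edge to set against the tray's front edge. The battery slides on bench and tray with a drag of about 2 to 8 N.
- battery_terminals (a point): Point midway between the tops of the two terminal lugs (each 10 x 12 x 6 mm, 22 mm either side of the middle). They sit off centre, 32 mm from the +x broad face and 15 mm from the -x one; the -x face is the one to push and ends up on top.
- ups: White bench UPS (fixed): case 175 mm wide, 125 tall, 222 deep, with its steel battery tray drawn out of the mouth in its front. Origin: middle of the case's front face, at bench level. +x points straight into the case, the way the battery tips and slides in; z up. The tray lies on the middle line (y = 0) and its front edge is at x = -153 mm, give or take 8 mm, as it happens to be drawn out.
- tray_front (a point): Nominal middle of the tray's front edge, at bench level (153 mm in front of the case); how far the tray is really drawn out is not measured, so the true edge is up to 8 mm nearer or farther along the UPS's x. The tray floor, 86 mm wide, is a plain 10 mm step up from the bench: this fixed step is the low stop. Tipped over it, the battery lies with its foot some 5 to 30 mm outside the edge.
- tray_strap (a point): Nominal middle of the underside of the hold-down strap over the tray, 121 mm in from the tray's front edge and 60 mm above the bench (same 8 mm uncertainty): the lying battery, 57 mm to its top, slides under it. Side walls, 18 mm above the floor, 80 mm apart inside and flared at the mouth, begin 28 mm in from the front edge.
- catch (a joint): Spring catch: steel tongue (24 mm wide, 14 long) in the tray floor, hinged 12 mm in from the tray's front edge, free end inwards. 0.42 rad = up (free end 6 mm above the floor), 0 = pressed flat, as while the battery lies on it. It springs up by itself behind the foot, once that is 26 mm in, and holds it. Push the foot at least 10 mm above the tray floor to keep off the tongue.
- contacts (a joint): Sprung contact bar at the tray's inner end, 32 to 54 mm above the bench, facing the lugs; 128 mm in from the tray's front edge when free. Joint: how far it is pressed in (m): 0 free, about 0.005 when the catch snaps, 0.0095 at its end. It pushes back with 1 N plus 2 N per mm (11 N when the catch snaps, 17 N at 8 mm); the drag of the battery adds to that.
- old_battery: The worn-out battery, black, same size, lying on its side; leave it alone.
- amber_bottle: Amber glass reagent bottle, 92 mm across, 200 mm tall, black cap; bystander.
- amber_jar: Small amber glass jar, 60 mm across, 85 mm tall; bystander.
- screwdriver: Screwdriver, 190 mm long, lying on the bench; bystander.
- drawer_front: Loose grey front panel of the battery drawer, 98 x 66 x 10 mm, lying flat; bystander.
- multimeter: Grey handheld multimeter, 150 x 75 x 40 mm, lying on its back; bystander.
- vial_rack: White rack of sample vials, 100 x 60 x 42 mm; bystander.
Mind the look-alikes: they are no part of the job. Leave any yellow look-alike of the battery alone.

How it is judged:
On the way, in this order (a step that is already met when the one before it is completed fails the run):
1. the battery stands upright on the bench, let go, squarely (within 0.1 rad) up to the tray's front edge, within 6 mm of its middle, terminals on the side away from the tray (angle between battery's own z axis and vertical below 0.05 rad and height (world z) of battery below 0.004 m and x of battery_edge in the frame of tray_front between -0.014 and 0.01 m and y of battery_edge in the frame of ups between -0.006 and 0.006 m and angle between the x axis of battery and the x axis of ups, either way round below 0.1 rad and x of battery_terminals in the frame of tray_front below -0.02 m and contact force between the fingers and battery below 0.3 N), for 0.2 s.
2. the battery has been tipped over and lies flat on the tray, its foot still over the pressed-down catch (angle between battery's own x axis and vertical above 3.06 rad and height (world z) of battery below 0.042 m and x of battery in the frame of tray_front above -0.06 m and value of joint catch below 0.2 rad), for 0.2 s.
At the end, for the whole second after the job is handed in: The battery lies flat on its side in the tray and in line with it (within 0.08 rad and 10 mm), terminals inwards and towards the top, at rest, pressing the spring contacts in by more than 2 mm, with the catch sprung up behind its foot (over 0.3 rad) (value of joint catch above 0.3 rad and value of joint contacts above 0.002 m and angle between battery's own x axis and vertical above 3.06 rad and angle between the z axis of battery and the x axis of ups, either way round below 0.08 rad and x of battery in the frame of tray_front above 0.012 m and y of battery in the frame of ups between -0.01 and 0.01 m and height (world z) of battery below 0.042 m and height (world z) of battery_terminals above 0.036 m and linear speed of battery below 0.01 m/s); the robot touches nothing.
It fails at once if the spring contacts are squashed to near the end of their travel (pressed in more than 8 mm) (value of joint contacts above 0.008 m).
It fails at once if the battery is lifted in: carried while leaning over (foot centre more than 55 mm above the bench while tilted over 0.35 rad) (angle between battery's own z axis and vertical above 0.35 rad and height (world z) of battery above 0.055 m).
It fails at once if a bystander is moved by more than 15 mm (distance of any of old_battery, amber_bottle, amber_jar, screwdriver, drawer_front, multimeter, vial_rack from where it was at the start of the episode above 0.015 m).
It also fails if it takes over 72 s, if anything falls off the work surface, if the arm or the gripper's body presses on something with over 40 N, if the wrist force passes 120 N, or if a joint passes its speed limit or range.

## Robot

A 7-joint arm with a two-finger parallel gripper is mounted at the origin on the work surface. World frame = base frame: x ahead of the robot, y to its left, z up, the work surface at z = 0. Lengths are in m, angles in rad, forces in N, time in s.
With the tool pointing down it reaches from about 0.425 to 0.875 m from the base axis. Payload 4.7 kg.
Tool frame: the origin (TCP) lies at the very end of the fingers, on their centre line; the grasp point (between the pads) lies 19 mm behind it; z points along the fingers, y is the line along which they close (so a half turn about z gives the same grasp; the last joint's range is limited). The gripper opens to 87 mm and grips with 3 to 60 N. Pads are 19 mm wide; open, the fingers measure 117 mm over their backs; the gripper's body (75 mm by 190 mm) begins 51 mm behind the grasp point.
Start: joints at [-1.092, 0.321, -0.07, 1.45, 0.023, 1.371, -0.057], TCP at [0.291, 0.581, 0.197] pointing down, gripper open.
Joint ranges: [-2.86, 2.86], [-0.3, 2.09], [-1.38, 1.24], [0.06, 2.45], [-1.56, 4.7], [0.09, 2.05], [-2.69, 2.69]. Speed limits (rad/s): [2.57, 2.57, 3.14, 3.14, 3.14, 3.14, 3.14].

## Interface

Orientations are given as a rotation vector (axis times angle).
In Python, from bench import ctrl, get_image, job gives the robot as it stands.
- The arm moves only by the shell command python3 -m crank 'ROWS' [FORCE]. ROWS is JSON, a list that holds one entry, the list of rows, each a list of 5 numbers: the shift along the tool's x, y, z in mm, then the turn about the tool's z in rad, then the closure, from -1 (fully open) to 1 (shut), so that 0 is half open. A call has 1 to 10 rows; each row shifts and turns the commanded pose from where the row before left it, along the tool's axes as they then stand; what a row does not reach is not made up. A row lasts 1/12 s, in which the tool goes at most 41.7 mm and 7.16 degrees, less where a joint would pass 70% of its speed; a pose out of reach is approached as far as the arm can. A call with a gripper value outside its range is refused whole. The fingers move at their own pace and stop on an object; FORCE is the grip in N (left out, the last holds). Time passes only in rows, so rows that do not move let the fingers close. It gives the time, the measured TCP pose, the force, the opening and the grip force at its end, in the units of the state.
- ctrl.get_state(): the state, without advancing time (a new reading comes with each control period).
- get_image(name): name is "side" or "top" or "wrist"; returns a dict with "pixels" (420x560x3 uint8, red, green, blue), "fx", "fy", "cx", "cy" (pixels), "T" (4x4, takes a point from camera to world coordinates); the wrist camera has in their place "T_tool_cam" (4x4, takes a point from camera to tool coordinates, whose origin is the TCP and whose axes are the flange's). Camera axes: x right, y down, z forward; pixel columns grow to the right and rows downward; lengths in m; the calibration is good to about 2 mm. A picture is of the moment at which its call begins: read the wrist's pose just before it. There is no depth.
- job.close_job(): hands the job in; it is judged then, once.
The state is a dict: "time": time; "joint_positions": joint angles; "qd": joint speeds; "joint_torque": joint torques, N m; "position": TCP position; "tool_rot": TCP orientation; "ft_force": force on the tool from outside, world axes, zero at the start; "torque": the same for the moment, N m; "grip_width": opening from 0.0 (shut) to 1.0 (fully open); "grip_force": force on a finger pad.
Only numpy, scipy, OpenCV 4.12 (cv2) and the standard library are available. Lean on these libraries where they do the work, as an engineer would, in place of code of your own. Each camera call takes 0.05 s, during which the arm holds its last target. There are 200 camera calls.

## Working session

There is one attempt and no reset: what is moved stays moved. The work goes in short steps, Python scripts to look and compute and a shell command to move; the robot and the scene stay as the last step left them, time stands still between calls to the robot, and variables do not carry over. Pictures are saved under pics/ and viewed, at most 10 in all, crops included, and the job is handed in when it is done.

```bash
mkdir -p pics; ls; python3 - <<'E'
from bench import ctrl,get_image
import cv2,numpy as np
s=ctrl.get_state();print(s)
for n in ("top","side"):
    d=get_image(n);cv2.imwrite(f"pics/{n}0.png",d["pixels"][:,:,::-1])
    np.savez(f"{n}.npz",**{k:d[k] for k in("fx","fy","cx","cy","T")});print(n,d["fx"],d["cx"],d["cy"],np.round(d["T"],3).tolist())
d=get_image("wrist");print(d["fx"],np.round(d["T_tool_cam"],3).tolist())
E
```

```text
pics
{'time': 0.0, 'joint_positions': array([-1.0919221 ,  0.32180798, -0.07009841,  1.4516658 ,  0.02259443,
        1.37078834, -0.05690726]), 'qd': array([0.00018202, 0.00087148, 0.00196595, 0.00018037, 0.00046498,
       0.00235618, 0.0009645 ]), 'joint_torque': array([-7.46390360e-04, -4.91277838e+01, -4.04345104e-01, -3.12532496e+01,
       -6.39301445e-02,  4.36713675e-02,  1.77364564e-04]), 'position': array([0.29111385, 0.58049881, 0.19577603]), 'tool_rot': array([-7.23378562e-01, -3.05681811e+00,  2.90554437e-03]), 'ft_force': array([ 0.43326972, -0.03996313,  0.19794642]), 'torque': array([-0.01724915,  0.01310568, -0.00887302]), 'grip_force': 0.0, 'grip_width': 1.0015123741241239}
top 454.4766548863772 278.64296851245086 213.04219550604356 [[0.051, -0.976, 0.214, 0.298], [-0.999, -0.05, 0.007, -0.106], [0.004, -0.214, -0.977, 1.241], [0.0, 0.0, 0.0, 1.0]]
side 426.0532134761815 268.2572844542802 209.34168352784008 [[-0.864, -0.386, 0.323, 0.257], [-0.503, 0.666, -0.551, 0.405], [-0.003, -0.638, -0.77, 0.8], [0.0, 0.0, 0.0, 1.0]]
302.4454771293886 [[0.0, -0.961, -0.275, 0.075], [1.0, 0.0, 0.0, -0.001], [-0.0, -0.275, 0.961, -0.189], [0.0, 0.0, 0.0, 1.0]]
```

View pics/top0.png

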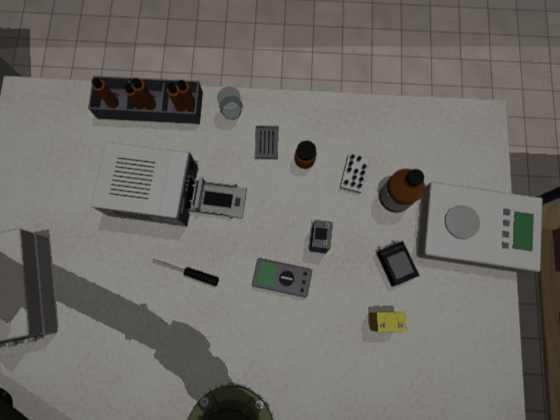

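View pics/side0.png

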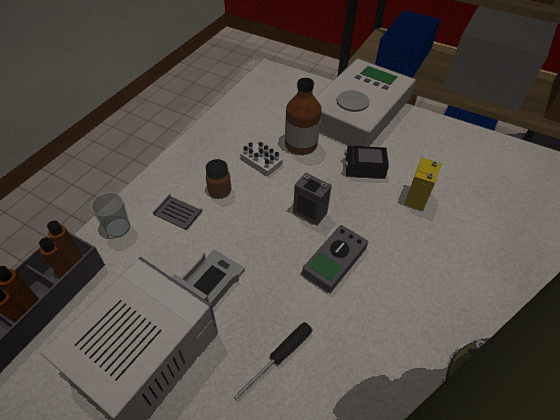

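Top view: the grey battery stands at about (320,236), the tray's front edge is near u=245 (v≈200), the UPS is at (145,185), and the old battery is at (397,263). The side view shows the battery at (311,198) and the tray at (212,277). Next I'll enlarge both.

```bash
python3 - <<'E'
import cv2
a=cv2.imread("pics/top0.png")[165:265,180:345];b=cv2.imread("pics/side0.png")[160:310,165:340]
def big(i,w,h,name):
    i=cv2.convertScaleAbs(i,alpha=1.6,beta=15);cv2.imwrite(name,cv2.resize(i,(w,h),interpolation=cv2.INTER_CUBIC))
big(a,792,480,"pics/t1.png")   # x4.8, origin 180,165
big(b,700,600,"pics/s1.png")   # x4, origin 165,160
E
```

```text
(no output)
```

View pics/t1.png

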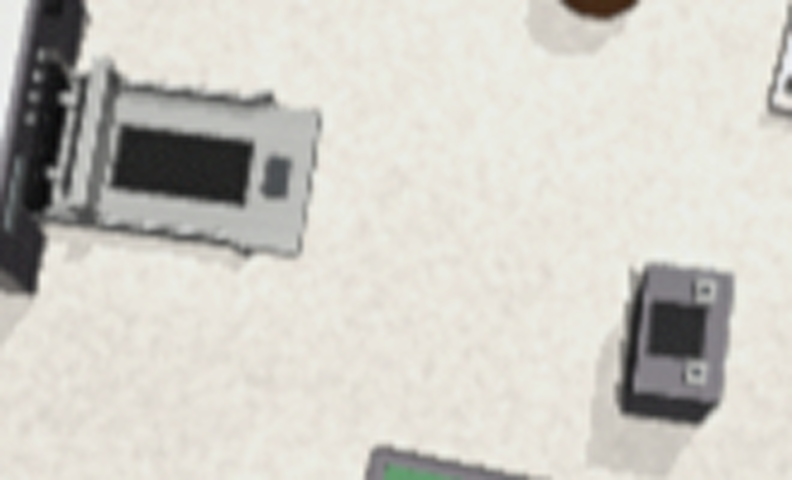

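View pics/s1.png

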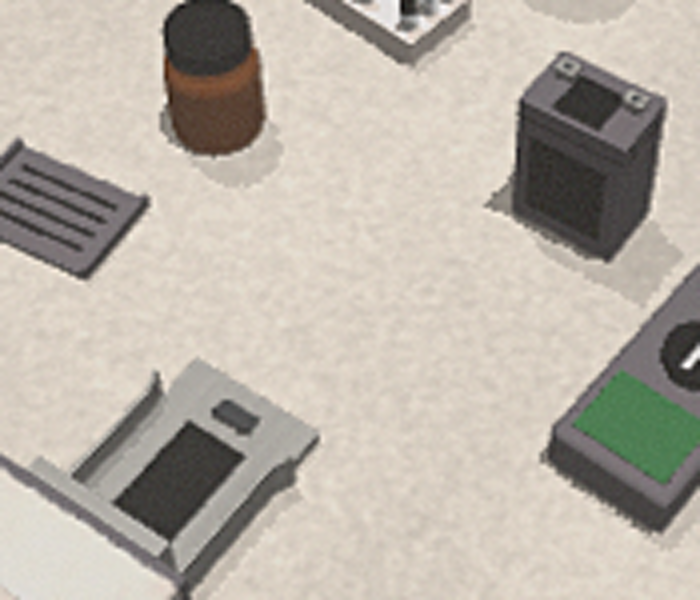

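Battery lugs are at (706,290) and (695,372) in the top crop and (568,66) and (636,99) in the side crop. The tray's front corners are at (322,112)/(298,256) in the top crop and (200,360)/(320,437) in the side crop. The terminals already face away from the tray.

```bash
cat > h.py <<'E'
import numpy as np
from scipy.spatial.transform import Rotation as R
C={n:dict(np.load(n+".npz")) for n in("top","side")}
def ray(n,u,v):
    c=C[n];d=np.array([(u-c["cx"])/c["fx"],(v-c["cy"])/c["fy"],1]);return c["T"][:3,3],c["T"][:3,:3]@d
def tri(rs):
    A=np.zeros((3,3));b=np.zeros(3)
    for o,d in rs:
        d=d/np.linalg.norm(d);P=np.eye(3)-np.outer(d,d);A+=P;b+=P@o
    p=np.linalg.solve(A,b)
    return p,[np.linalg.norm(np.cross(p-o,d/np.linalg.norm(d))) for o,d in rs]
def atz(r,z): o,d=r;return o+d*(z-o[2])/d[2]
def T(x,y): return ray("top",180+(x+.5)/4.8-.5,165+(y+.5)/4.8-.5)
def S(x,y): return ray("side",165+(x+.5)/4-.5,160+(y+.5)/4-.5)
E
python3 - <<'E'
from h import *
np.set_printoptions(precision=4,suppress=True)
P={"trayA":((322,112),(200,360),.01),"trayB":((298,256),(320,437),.01),"lugA":((706,290),(568,66),.107),"lugB":((695,372),(636,99),.107),
"c1":((645,265),(520,98),.101),"c2":((735,272),(566,52),.101),"c3":((720,403),(665,98),.101),"c4":((633,393),(633,150),.101),"f4":((622,412),(605,259),0),"f3":((700,422),(655,205),0)}
for k,(t,s,z) in P.items():
    p,e=tri([T(*t),S(*s)]);print(k,p,"res",np.round(e[0],4),"top@z",atz(T(*t),z)[:2],"side@z",atz(S(*s),z)[:2])
# ups front face top edge, strap, walls
for q in((105,62),(85,222),(115,85),(100,222)):print("strap",atz(T(*q),.061)[:2])
for q in((275,98),(248,252)):print("wall",atz(T(*q),.028)[:2])
for q in((292,157),(265,155),(288,197),(262,192)):print("catch",atz(T(*q),.014)[:2])
E
```

```text
trayA [ 0.637  -0.0029  0.0027] res 0.0 top@z [ 0.635  -0.0035] side@z [0.6335 0.0008]
trayB [0.5508 0.0056 0.0022] res 0.0008 top@z [0.5485 0.0047] side@z [0.5488 0.0096]
lugA [ 0.5225 -0.2211  0.1042] res 0.0004 top@z [ 0.5215 -0.2209] side@z [ 0.5219 -0.2185]
lugB [ 0.478  -0.2165  0.105 ] res 0.0003 top@z [ 0.4774 -0.2164] side@z [ 0.4777 -0.2147]
c1 [ 0.5354 -0.1885  0.1008] res 0.0008 top@z [ 0.5346 -0.1886] side@z [ 0.5362 -0.1882]
c2 [ 0.5331 -0.2375  0.0964] res 0.0011 top@z [ 0.5333 -0.2367] side@z [ 0.5302 -0.2333]
c3 [ 0.4645 -0.2305  0.0994] res 0.0018 top@z [ 0.4625 -0.2306] side@z [ 0.4659 -0.2289]
c4 [ 0.4651 -0.1847  0.1011] res 0.0004 top@z [ 0.4655 -0.1847] side@z [ 0.4647 -0.1848]
f4 [ 0.4709 -0.1856 -0.0021] res 0.0015 top@z [ 0.4691 -0.1858] side@z [ 0.4718 -0.184 ]
f3 [ 0.4632 -0.23    0.008 ] res 0.0014 top@z [ 0.4656 -0.2305] side@z [ 0.4638 -0.2365]
strap [0.6438 0.1162]
strap [0.5512 0.1192]
strap [0.6307 0.1094]
strap [0.5517 0.1109]
wall [0.637  0.0226]
wall [0.5457 0.0316]
catch [0.606  0.0118]
catch [0.6064 0.0275]
catch [0.5821 0.0124]
catch [0.5843 0.0276]
```

```bash
python3 -m crank '[[[0,0,0,0.12,-1],[0,0,0,0.12,-1],[0,0,0,0.12,-1],[0,0,0,0.12,-1],[0,0,0,0.12,-1],[0,0,0,0.12,-1],[0,0,0,0.12,-1],[0,0,0,0.12,-1],[0,0,0,0.12,-1],[0,0,0,0.12,-1]]]' 20
python3 -m crank '[[[-25,28,0,0,-1],[-25,28,0,0,-1],[-25,28,0,0,-1],[-25,28,0,0,-1],[-25,28,0,0,-1],[-25,28,0,0,-1],[-25,28,0,0,-1],[-25,28,0,0,-1],[-25,28,0,0,-1],[-25,28,0,0,-1]]]'
python3 -m crank '[[[-40,0,0,0,-1],[-40,0,0,0,-1],[-40,0,0,0,-1],[-40,0,0,0,-1],[-40,0,0,0,-1],[-40,0,0,0,-1],[-40,0,0,0,-1],[-40,0,0,0,-1],[-40,0,0,0,-1],[-20,0,0,0,-1]]]'
python3 -m crank '[[[0,0,0,0,-1],[0,0,0,0,-1]]]'
python3 - <<'E'
from bench import ctrl,get_image
import cv2,numpy as np
s=ctrl.get_state();d=get_image("wrist")
np.savez("w1.npz",p=s["position"],r=s["tool_rot"],**{k:d[k] for k in("fx","fy","cx","cy","T_tool_cam")})
cv2.imwrite("pics/w1raw.png",d["pixels"][:,:,::-1]);cv2.imwrite("pics/w1.png",cv2.convertScaleAbs(cv2.resize(d["pixels"][:,:,::-1],(800,600),interpolation=cv2.INTER_CUBIC),alpha=1.5))
E
```

```text
time: 0.98
position: [0.2913, 0.5808, 0.1964]
tool_rot: [2.329, 2.108, -0.001]
ft_force: [0.3, 0.2, 0.4]
grip_width: 0.998
grip_force: 0.0
time: 1.82
position: [0.5475, 0.3043, 0.1967]
tool_rot: [-2.323, -2.115, 0.0]
ft_force: [0.2, 0.6, -0.0]
grip_width: 0.998
grip_force: 0.0
time: 2.65
position: [0.5097, -0.0786, 0.1971]
tool_rot: [2.329, 2.106, -0.001]
ft_force: [0.9, -0.6, 1.1]
grip_width: 1.004
grip_force: 0.0
time: 2.82
position: [0.5107, -0.0737, 0.1968]
tool_rot: [-2.327, -2.11, -0.001]
ft_force: [1.8, 1.4, -0.3]
grip_width: 0.997
grip_force: 0.0
```

View pics/w1.png

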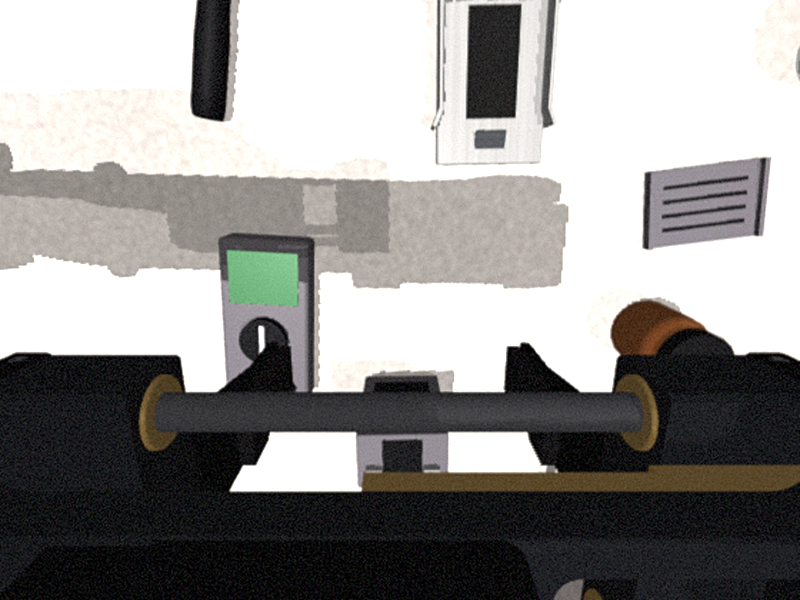

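The tray's front corners are at (437,162) and (541,162), which is square with the tool. The battery's foot edge is at (366,378)–(438,378) and its lugs are near (373,467) and (431,467), also square.

```bash
cat >> h.py <<'E'
def wray(f,x,y,s):
    c=dict(np.load(f));u=(x+.5)/s-.5;v=(y+.5)/s-.5
    A=np.eye(4);A[:3,:3]=R.from_rotvec(c["r"]).as_matrix();A[:3,3]=c["p"];M=A@c["T_tool_cam"]
    return M[:3,3],M[:3,:3]@np.array([(u-c["cx"])/c["fx"],(v-c["cy"])/c["fy"],1])
E
python3 - <<'E'
from h import *
np.set_printoptions(precision=4,suppress=True)
c=np.load("w1.npz");Rm=R.from_rotvec(c["r"]).as_matrix();print("toolx ang",np.degrees(np.arctan2(Rm[1,0],Rm[0,0])),Rm[2])
W=lambda x,y:wray("w1.npz",x,y,800/560)
for k,q,z in(("trayB",(437,162),.01),("trayA",(541,162),.01),("foot",(366,378),0),("foot",(438,378),0),("lug",(373,467),.107),("lug",(431,467),.107),("catch",(475,147),.01),("catch",(505,147),.01)):
    p=atz(W(*q),z);print(k,p, "tool",(p-c["p"])@Rm)
for k,w,t,s in(("A",(541,162),(322,112),(200,360)),("B",(437,162),(298,256),(320,437))):print(tri([W(*w),T(*t),S(*s)]))
E
```

```text
toolx ang 84.4190990503103 [ 0.0006  0.     -1.    ]
trayB [0.551 0.008 0.01 ] tool [0.0852 0.0322 0.1869]
trayA [ 0.6368 -0.0003  0.01  ] tool [0.0852 0.1185 0.1869]
foot [ 0.468  -0.1861  0.    ] tool [-0.1161 -0.0315  0.1968]
foot [ 0.5382 -0.193   0.    ] tool [-0.1161  0.039   0.1968]
lug [ 0.4784 -0.2083  0.107 ] tool [-0.1371 -0.0191  0.0897]
lug [ 0.5219 -0.2125  0.107 ] tool [-0.1371  0.0247  0.0897]
catch [0.5829 0.0167 0.01  ] tool [0.097  0.0631 0.1869]
catch [0.6075 0.0143 0.01  ] tool [0.097  0.0878 0.1869]
(array([ 0.6372, -0.0019,  0.0042]), [np.float64(0.002095202786621649), np.float64(0.0012785664002866017), np.float64(0.0009382565210729283)])
(array([0.5509, 0.0066, 0.0033]), [np.float64(0.0017131884739549914), np.float64(0.0016784743025633046), np.float64(0.0004246372658989003)])
```

```bash
python3 -m crank '[[[-35,1,0,0,-1],[-35,1,0,0,-1],[-35,1,0,0,-1],[-33,0,0,0,-1],[0,0,30,0,-1],[0,0,30,0,-1],[0,0,30,0,-1],[0,0,30,0,-1],[0,0,21,0,-1],[0,0,0,0,-1]]]' 20
python3 -m crank '[[[0,0,0,0,-1],[0,0,0,0,-1],[0,0,0,0,0],[0,0,0,0,0],[0,0,0,0,0.3],[0,0,0,0,0.3],[0,0,0,0,0.3],[0,0,0,0,0.3],[0,0,0,0,0.3],[0,0,0,0,0.3]]]' 20
```

```text
time: 3.7
position: [0.4981, -0.2065, 0.051]
tool_rot: [-2.314, -2.113, 0.008]
ft_force: [-1.1, -1.0, -1.1]
grip_width: 1.001
grip_force: 0.0
time: 4.53
position: [0.5007, -0.2101, 0.0567]
tool_rot: [-2.323, -2.114, -0.0]
ft_force: [-3.8, 1.7, 6.2]
grip_width: 0.803
grip_force: 20.0
```

```bash
python3 -m crank '[[[0,0,-4,0,0.3],[0,0,-4,0,0.3],[10,0,0,0,0.3],[20,4,0,0,0.3],[25,8,0,0,0.3],[25,10,0,0,0.3],[25,10,0,0,0.3],[25,10,0,0,0.3],[20,10,0,0,0.3],[15,10,0,0,0.3]]]' 25
python3 -m crank '[[[10,6,0,0,0.3],[5,3,0,0,0.3],[0,0,0,0,0.3],[0,0,0,0,0.3],[0,0,0,0,0.3]]]'
python3 - <<'E'
from bench import ctrl,get_image
import cv2,numpy as np
s=ctrl.get_state();print(s["position"],s["tool_rot"],s["ft_force"])
for n in("side","top"):
    cv2.imwrite(f"pics/{n}2raw.png",get_image(n)["pixels"][:,:,::-1])
a=cv2.imread("pics/side2raw.png")[190:300,160:300];b=cv2.imread("pics/top2raw.png")[150:260,185:325]
f=lambda i:cv2.convertScaleAbs(cv2.resize(i,(400,314),interpolation=cv2.INTER_CUBIC),alpha=1.6,beta=15)
cv2.imwrite("pics/c2.png",np.hstack([f(a),f(b)]))
E
```

```text
time: 5.37
position: [0.5782, -0.0473, 0.0629]
tool_rot: [-2.318, -2.117, -0.0]
ft_force: [0.6, -0.3, -8.2]
grip_width: 0.8
grip_force: 25.0
time: 5.78
position: [0.5877, -0.0398, 0.0637]
tool_rot: [2.326, 2.111, -0.002]
ft_force: [0.6, 0.6, -7.4]
grip_width: 0.8
grip_force: 25.0
[ 0.58769868 -0.03983801  0.06368612] [ 2.32607922  2.11147245 -0.00243101] [ 0.55812568  0.60929151 -7.4421797 ]
```

View pics/c2.png

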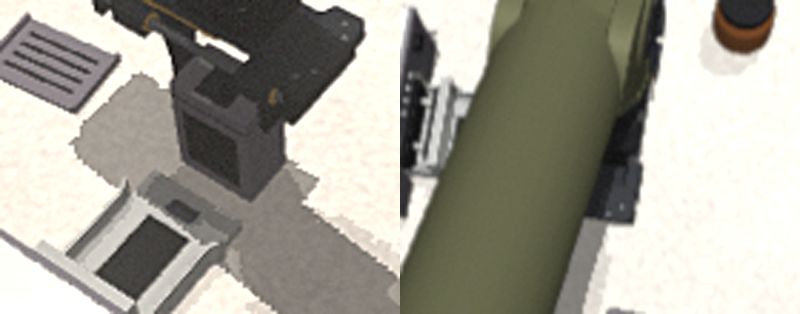

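The battery hangs upright in the gripper, about 20 mm short of the tray edge and centred on it. I'll lower it to just above the bench and creep up to the edge.

```bash
python3 -m crank '[[[0,0,3,0,0.3],[0,0,3,0,0.3],[5,0,0,0,0.3],[5,0,0,0,0.3],[2,0,0,0,0.3],[0,0,0,0,0.3],[0,0,0,0,0.3],[0,0,0,0,0.3]]]'
python3 -m crank '[[[2,0,0,0,0.3],[0,0,0,0,0.3],[0,0,0,0,0.3]]]' |grep -E "posi|ft"
python3 -m crank '[[[2,0,0,0,0.3],[0,0,0,0,0.3],[0,0,0,0,0.3]]]' |grep -E "posi|ft"
```

```text
time: 6.55
position: [0.5898, -0.0258, 0.0579]
tool_rot: [2.323, 2.115, -0.0]
ft_force: [0.3, -1.0, -6.9]
grip_width: 0.802
grip_force: 25.0
position: [0.59, -0.0235, 0.0579]
ft_force: [-0.3, 0.1, -7.1]
position: [0.5902, -0.0217, 0.0579]
ft_force: [-0.5, 0.6, -8.6]
```

```bash
for i in 1; do python3 -m crank '[[[1.5,0,0,0,0.3],[0,0,0,0,0.3],[0,0,0,0,0.3]]]' |grep -E "posi|ft"
python3 -m crank '[[[1.5,0,0,0,0.3],[0,0,0,0,0.3],[0,0,0,0,0.3]]]' |grep -E "posi|ft"; done
```

```text
position: [0.5903, -0.021, 0.058]
ft_force: [-1.0, -1.6, -6.7]
position: [0.5905, -0.0191, 0.058]
ft_force: [-0.2, -2.6, -5.9]
```

```bash
python3 -m crank '[[[1.5,0,0,0,0.3],[0,0,0,0,0.3],[0,0,0,0,0.3]]]' |grep -E "posi|ft|rot"
python3 -m crank '[[[0,0,0,0,0.3],[0,0,0,0,0.3]]]' |grep -E "posi|ft"
```

```text
position: [0.5907, -0.0173, 0.0581]
tool_rot: [2.323, 2.115, 0.0]
ft_force: [-1.8, -3.4, -5.0]
position: [0.5907, -0.0173, 0.0581]
ft_force: [-0.4, -2.7, -4.8]
```

```bash
python3 -m crank '[[[-2.5,0,0,0,0.3],[0,0,0,0,0.3],[0,0,1,0,0.3],[0,0,0.5,0,0.3],[0,0,0,0,0.3],[0,0,0,0,0.3]]]' |grep -E "posi|ft"
python3 -m crank '[[[0,0,0,0,-1],[0,0,0,0,-1],[0,0,0,0,-1],[0,0,0,0,-1],[0,0,0,0,-1],[0,0,0,0,-1],[0,0,0,0,-1],[0,0,0,0,-1]]]' 
python3 -m crank '[[[0,0,-20,0,-1],[0,0,-30,0,-1],[0,0,-35,0,-1],[0,0,-35,0,-1],[-30,0,-10,0,-1],[-40,0,0,0,-1],[-30,0,0,0,-1],[-20,0,0,0,-1],[0,0,0,0,0.5],[0,0,0,0,1]]]'
python3 -m crank '[[[0,0,0,0,1],[0,0,0,0,1],[0,0,0,0,1]]]' 
python3 - <<'E'
from bench import ctrl,get_image
import cv2,numpy as np
for n in("side","wrist"):
    s=ctrl.get_state();d=get_image(n);cv2.imwrite(f"pics/{n}3raw.png",d["pixels"][:,:,::-1])
    if n=="wrist":np.savez("w3.npz",p=s["position"],r=s["tool_rot"],**{k:d[k] for k in("fx","fy","cx","cy","T_tool_cam")})
a=cv2.imread("pics/side3raw.png")[180:300,170:290];b=cv2.imread("pics/wrist3raw.png")[0:300,130:430]
f=lambda i:cv2.convertScaleAbs(cv2.resize(i,(400,400),interpolation=cv2.INTER_CUBIC),alpha=1.3,beta=5)
cv2.imwrite("pics/c3.png",np.hstack([f(a),f(b)]))
E
```

```text
position: [0.5905, -0.019, 0.0576]
ft_force: [-4.4, -0.1, 6.6]
time: 9.13
position: [0.5904, -0.0196, 0.0563]
tool_rot: [2.323, 2.115, 0.0]
ft_force: [-0.3, 0.1, -0.4]
grip_width: 0.999
grip_force: 0.0
time: 9.97
position: [0.5787, -0.1406, 0.1865]
tool_rot: [2.327, 2.111, 0.001]
ft_force: [-0.5, 1.4, 0.5]
grip_width: 0.924
grip_force: 0.0
time: 10.22
position: [0.5795, -0.1372, 0.1861]
tool_rot: [-2.32, -2.118, -0.0]
ft_force: [0.7, -0.1, 0.9]
grip_width: 0.708
grip_force: 0.0
```

View pics/c3.png

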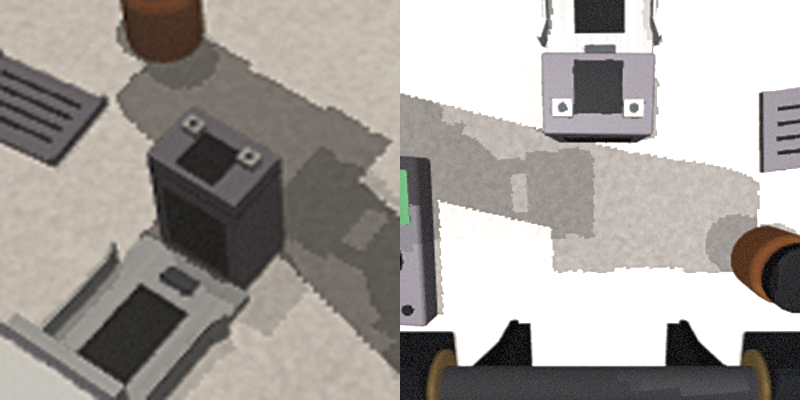

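The battery stands square and centred at the tray edge, with its lugs at (562,107) and (633,107) in the right crop, on the side away from the tray. I'll check the numbers.

```bash
python3 - <<'E'
from h import *
np.set_printoptions(precision=4,suppress=True)
c=np.load("w3.npz");Rm=R.from_rotvec(c["r"]).as_matrix()
s=4/3
W=lambda x,y:wray("w3.npz",x-400+130*s,y,s)
tc=np.array([.5931,.0031,0])
for k,q,z in(("lug",(562,107),.107),("lug",(633,107),.107),("foot-x",(553,139),0),("foot-x",(644,139),0),("wall",(545,38),.028),("wall",(657,38),.028)):
    p=atz(W(*q),z);print(k,p,"rel tray",((p-tc)@Rm)[:2],"rel tcp",((p-c["p"])@Rm)[:2])
E
```

```text
lug [ 0.5668 -0.028   0.107 ] rel tray [-0.0333 -0.0233] rel tcp [ 0.1078 -0.0225]
lug [ 0.6104 -0.032   0.107 ] rel tray [-0.0333  0.0204] rel tcp [0.1078 0.0213]
foot-x [ 0.5484 -0.0388  0.    ] rel tray [-0.0458 -0.0407] rel tcp [ 0.0954 -0.0399]
foot-x [ 0.6281 -0.0461  0.    ] rel tray [-0.0458  0.0394] rel tcp [0.0954 0.0402]
wall [0.554  0.0324 0.028 ] rel tray [ 0.0256 -0.0417] rel tcp [ 0.1668 -0.0408]
wall [0.6393 0.0246 0.028 ] rel tray [0.0257 0.044 ] rel tcp [0.1668 0.0449]
```

```bash
python3 -m crank '[[[0,0,25,0,1],[0,0,25,0,1],[0,0,25,0,1],[0,0,15,0,1],[0,0,8,0,1],[0,0,0,0,1],[0,0,0,0,1],[0,0,0,0,1],[0,0,0,0,1]]]' |grep -E "posi|ft|grip_w"
python3 -m crank '[[[10,0,0,0,1],[15,0,0,0,1],[15,0,0,0,1],[15,0,0,0,1],[10,0,0,0,1],[5,0,0,0,1],[0,0,0,0,1],[0,0,0,0,1],[0,0,0,0,1]]]' |grep -E "posi|ft"
python3 -m crank '[[[3,0,0,0,1],[3,0,0,0,1],[3,0,0,0,1],[3,0,0,0,1],[3,0,0,0,1],[3,0,0,0,1],[0,0,0,0,1],[0,0,0,0,1]]]' |grep -E "posi|ft"
```

```text
position: [0.5802, -0.1393, 0.0899]
ft_force: [0.2, 0.1, -0.8]
grip_width: 0.015
position: [0.5855, -0.0706, 0.0885]
ft_force: [0.1, 0.3, 0.2]
position: [0.5874, -0.0511, 0.0883]
ft_force: [-0.4, 0.4, 0.3]
```

```bash
python3 -m crank '[[[3,0,0,0,1],[3,0,0,0,1],[0,0,0,0,1],[0,0,0,0,1]]]' |grep -E "posi|ft"
python3 -m crank '[[[3,0,0,0,1],[3,0,0,0,1],[0,0,0,0,1],[0,0,0,0,1]]]' |grep -E "posi|ft"
python3 - <<'E'
from bench import ctrl,get_image
import cv2,numpy as np
d=get_image("side")["pixels"][:,:,::-1]
cv2.imwrite("pics/c4.png",cv2.convertScaleAbs(cv2.resize(d[170:300,160:300],(560,520),interpolation=cv2.INTER_CUBIC),alpha=1.4,beta=5))
E
```

```text
position: [0.588, -0.0452, 0.0884]
ft_force: [0.3, -0.5, -0.2]
position: [0.5885, -0.0392, 0.0883]
ft_force: [-0.4, -0.4, -0.1]
```

View pics/c4.png

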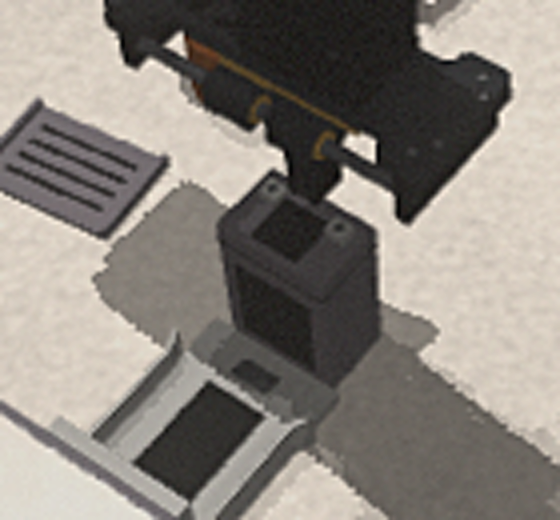

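The battery's top is starting to lean under the finger, at around (320,190) in the crop, while its foot stays at the tray edge. I'll keep pushing.

```bash
python3 -m crank '[[[3,0,0,0,1],[3,0,0,0,1],[3,0,0,0,1],[3,0,0,0,1],[3,0,0,0,1],[0,0,0,0,1]]]' |grep -E "posi|ft"
python3 -m crank '[[[3,0,0,0,1],[3,0,0,0,1],[3,0,0,0,1],[3,0,0,0,1],[3,0,0,0,1],[3,0,0,0,1],[3,0,0,0,1],[0,0,0,0,1],[0,0,0,0,1]]]' |grep -E "posi|ft"
python3 -m crank '[[[3,0,0,0,1],[3,0,0,0,1],[3,0,0,0,1],[3,0,0,0,1],[3,0,0,0,1],[0,0,0,0,1],[0,0,0,0,1],[0,0,0,0,1],[0,0,0,0,1],[0,0,0,0,1]]]' |grep -E "posi|ft"
python3 - <<'E'
from bench import ctrl,get_image
import cv2,numpy as np
d=get_image("side")["pixels"][:,:,::-1]
cv2.imwrite("pics/c5.png",cv2.convertScaleAbs(cv2.resize(d[170:300,160:300],(560,520),interpolation=cv2.INTER_CUBIC),alpha=1.4,beta=5))
E
```

```text
position: [0.59, -0.0234, 0.0883]
ft_force: [-0.7, 0.8, 0.7]
position: [0.5918, -0.0035, 0.0884]
ft_force: [0.5, -0.4, 0.5]
position: [0.5932, 0.0109, 0.0884]
ft_force: [0.5, 0.4, 0.4]
```

View pics/c5.png

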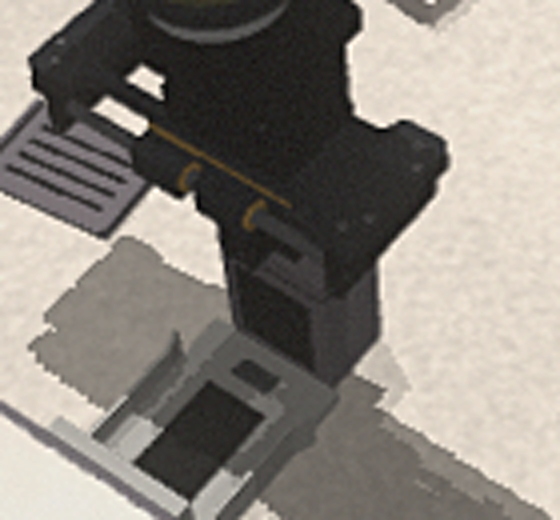

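```bash
python3 - <<'E'
from h import *
from bench import ctrl
c=C["side"];Ti=np.linalg.inv(c["T"])
s=ctrl.get_state();print(s["position"],s["joint_positions"],s["grip_width"],s["time"])
for p in((.5885,-.0392,.0883),(.5932,.0109,.0884),s["position"]):
    q=Ti@np.array([*p,1]);print(((c["fx"]*q[0]/q[2]+c["cx"]-160)*4,(c["fy"]*q[1]/q[2]+c["cy"]-170)*4))
E
```

```text
[0.59324091 0.01098305 0.0884075 ] [-0.53903454  0.30529042  0.56458548  1.74814027 -0.17802449  1.13922367
 -0.01485908] 0.007533136135782329 15.3333
(np.float64(317.37251002821574), np.float64(215.5725107423068))
(np.float64(256.81922962144904), np.float64(278.79457451754615))
(np.float64(256.66094422001504), np.float64(278.8677647385748))
```

```bash
python3 -m crank '[[[0,0,-30,0,1],[0,0,-10,0,1],[-30,0,0,0,0.4],[-35,0,0,0,0.4],[-35,0,0,0,0.4],[-15,0,0,0,0.4],[0,0,0,0,0.4],[0,0,0,0,0.4],[0,0,0,0,0.4],[0,0,0,0,0.4]]]'
python3 - <<'E'
from bench import ctrl,get_image
import cv2,numpy as np
s=ctrl.get_state();w=get_image("wrist");d=get_image("side")
np.savez("w6.npz",p=s["position"],r=s["tool_rot"],**{k:w[k] for k in("fx","fy","cx","cy","T_tool_cam")})
w=w["pixels"];d=d["pixels"]
cv2.imwrite("pics/w6raw.png",w[:,:,::-1]);cv2.imwrite("pics/s6raw.png",d[:,:,::-1])
# did side image near the battery change since standing (side3)?
old=cv2.imread("pics/side3raw.png");new=d[:,:,::-1]
t=cv2.cvtColor(old[205:240,210:260],cv2.COLOR_BGR2GRAY);g=cv2.cvtColor(np.ascontiguousarray(new[190:255,195:275]),cv2.COLOR_BGR2GRAY)
print(cv2.minMaxLoc(cv2.matchTemplate(g,t,cv2.TM_CCOEFF_NORMED)))
# fraction of bright lug-like pixels
old=cv2.imread("pics/wrist3raw.png")
t=cv2.cvtColor(old[35:105,230-130+0:330],cv2.COLOR_BGR2GRAY)
E
```

```text
time: 16.17
position: [0.5829, -0.1012, 0.1283]
tool_rot: [-2.32, -2.118, -0.001]
ft_force: [0.3, 0.1, 0.6]
grip_width: 0.298
grip_force: 0.0
(0.09659583866596222, 0.7068522572517395, (30, 0), (15, 15))
```

The template match puts the battery exactly where it stood. So the closed finger passed just over its top, and I need to push lower.

```bash
python3 -m crank '[[[-10,0,0,0,0.4],[0,0,25,0,0.4],[0,0,25,0,0.4],[0,0,12,0,0.4],[0,0,0,0,0.4],[0,0,0,0,0.4],[15,0,0,0,0.4],[15,0,0,0,0.4],[10,0,0,0,0.4],[0,0,0,0,0.4]]]' |grep -E "posi|ft|width"
python3 -m crank '[[[3,0,0,0,0.4],[3,0,0,0,0.4],[3,0,0,0,0.4],[3,0,0,0,0.4],[0,0,0,0,0.4],[0,0,0,0,0.4]]]' |grep -E "posi|ft"
python3 -m crank '[[[3,0,0,0,0.4],[3,0,0,0,0.4],[0,0,0,0,0.4],[0,0,0,0,0.4]]]' |grep -E "posi|ft"
python3 -m crank '[[[3,0,0,0,0.4],[3,0,0,0,0.4],[0,0,0,0,0.4],[0,0,0,0,0.4]]]' |grep -E "posi|ft"
cat > m.py <<'E'
from bench import get_image
import cv2,sys
old=cv2.imread("pics/side3raw.png");d=get_image("side")["pixels"][:,:,::-1];cv2.imwrite(f"pics/{sys.argv[1]}.png",d)
o=cv2.cvtColor(old,cv2.COLOR_BGR2GRAY);n=cv2.cvtColor(d.copy(),cv2.COLOR_BGR2GRAY)
for a in((208,216,234,256),(212,224,220,236),(220,234,238,254),(240,265,225,245),(228,262,190,212)):  # lugs,lug1,lug2,face,catch
    t=o[a[0]:a[1],a[2]:a[3]];r=cv2.matchTemplate(n[a[0]-25:a[1]+40,a[2]-40:a[3]+25],t,cv2.TM_CCOEFF_NORMED);_,m,_,l=cv2.minMaxLoc(r);print("shift",l[0]-40,l[1]-25,round(m,2))
E
python3 m.py s7
```

```text
position: [0.5868, -0.0702, 0.0677]
ft_force: [0.5, -0.2, -0.5]
grip_width: 0.296
position: [0.5864, -0.0615, 0.0664]
ft_force: [-0.0, -0.1, -0.8]
position: [0.587, -0.0553, 0.0664]
ft_force: [0.4, 0.4, 0.0]
position: [0.5879, -0.0501, 0.0667]
ft_force: [1.0, -3.5, 2.2]
shift 22 24 0.27
shift -6 -5 0.67
shift -39 -15 0.66
shift -1 -1 0.82
shift -16 17 0.65
```

Contact: -3.5 N along world y. I'll push on over the balance point.

```bash
python3 -m crank '[[[3,0,0,0,0.4],[3,0,0,0,0.4],[3,0,0,0,0.4],[0,0,0,0,0.4]]]' |grep -E "posi|ft"
python3 -m crank '[[[3,0,0,0,0.4],[3,0,0,0,0.4],[3,0,0,0,0.4],[3,0,0,0,0.4],[0,0,0,0,0.4]]]' |grep -E "posi|ft"
python3 -m crank '[[[3,0,0,0,0.4],[3,0,0,0,0.4],[0,0,0,0,0.4],[0,0,0,0,0.4]]]' |grep -E "posi|ft"
python3 m.py s8
```

```text
position: [0.5885, -0.0391, 0.0663]
ft_force: [-0.3, -2.0, 1.9]
position: [0.5894, -0.0266, 0.066]
ft_force: [0.8, -0.3, 0.6]
position: [0.5899, -0.0218, 0.0661]
ft_force: [-0.4, -0.6, -0.2]
shift 7 23 0.26
shift -16 3 0.74
shift -37 -7 0.52
shift 8 32 0.82
shift 2 18 0.47
```

```bash
python3 -m crank '[[[3,0,0,0,0.4],[3,0,0,0,0.4],[3,0,0,0,0.4],[3,0,0,0,0.4],[0,0,0,0,0.4]]]' |grep -E "posi|ft"
python3 -m crank '[[[0,0,-20,0,0.4],[0,0,-30,0,0.4],[-35,0,-30,0,0.4],[-40,0,-20,0,0.4],[-30,0,-10,0,0.4],[0,0,0,0,0.4],[0,0,0,0,0.4],[0,0,0,0,0.4]]]' |grep -E "posi|ft"
python3 - <<'E'
from bench import ctrl,get_image
import cv2,numpy as np
s=ctrl.get_state();w=get_image("wrist");d=get_image("side")
np.savez("w9.npz",p=s["position"],r=s["tool_rot"],**{k:w[k] for k in("fx","fy","cx","cy","T_tool_cam")})
a=w["pixels"][:,:,::-1];b=d["pixels"][:,:,::-1]
f=lambda i,al:cv2.convertScaleAbs(cv2.resize(i,(400,400),interpolation=cv2.INTER_CUBIC),alpha=al,beta=5)
cv2.imwrite("pics/c9.png",np.hstack([f(b[180:300,160:280],1.4),f(a[0:300,130:430],1.1)]))
E
```

```text
position: [0.5913, -0.0093, 0.0663]
ft_force: [-0.0, 0.3, -0.5]
position: [0.5818, -0.1084, 0.1718]
ft_force: [0.0, 1.0, -0.5]
```

View pics/c9.png

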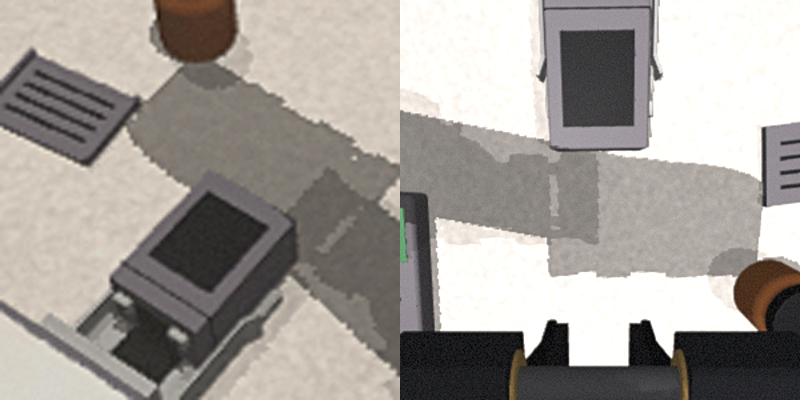

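The battery now lies flat on the tray between the walls. In the wrist crop its foot's top edge is at (548–651,148), with the lugs pointing inwards.

```bash
python3 - <<'E'
from h import *
np.set_printoptions(precision=4,suppress=True)
c=np.load("w9.npz");Rm=R.from_rotvec(c["r"]).as_matrix();s=4/3
W=lambda x,y:wray("w9.npz",x-400+130*s,y,s);tc=np.array([.5931,.0031,0]);print("tcp rel",((c["p"]-tc)@Rm)[:2])
for k,q,z in(("footL",(548,147),.057),("footR",(651,149),.057),("shL",(555,2),.057),("shR",(648,8),.057),("wallL",(541,80),.028),("wallR",(659,80),.028)):
    p=atz(W(*q),z);print(k,"rel tray",((p-tc)@Rm)[:2],"rel tcp",((p-c["p"])@Rm)[:2])
E
```

```text
tcp rel [-0.1119 -0.0008]
footL rel tray [-0.0261 -0.0369] rel tcp [ 0.0858 -0.0361]
footR rel tray [-0.0274  0.0369] rel tcp [0.0845 0.0377]
shL rel tray [ 0.0643 -0.0293] rel tcp [ 0.1761 -0.0285]
shR rel tray [0.0609 0.0318] rel tcp [0.1727 0.0326]
wallL rel tray [ 0.023 -0.044] rel tcp [ 0.1349 -0.0432]
wallR rel tray [0.023  0.0448] rel tcp [0.1349 0.0456]
```

```bash
python3 -m crank '[[[0,0,35,0,0.4],[0,0,35,0,0.4],[0,0,35,0,0.4],[0,0,25,0,0.4],[0,0,15,0,0.4],[0,0,0,0,0.4],[0,0,0,0,0.4]]]' |grep -E "posi|ft"
python3 -m crank '[[[15,0,0,0,0.4],[20,0,0,0,0.4],[20,0,0,0,0.4],[10,0,0,0,0.4],[5,0,0,0,0.4],[0,0,0,0,0.4],[0,0,0,0,0.4]]]' |grep -E "posi|ft"
python3 -m crank '[[[3,0,0,0,0.4],[3,0,0,0,0.4],[3,0,0,0,0.4],[3,0,0,0,0.4],[0,0,0,0,0.4],[0,0,0,0,0.4]]]' |grep -E "posi|ft"
python3 -m crank '[[[3,0,0,0,0.4],[3,0,0,0,0.4],[3,0,0,0,0.4],[3,0,0,0,0.4],[0,0,0,0,0.4],[0,0,0,0,0.4]]]' |grep -E "posi|ft"
```

```text
position: [0.5812, -0.1078, 0.0261]
ft_force: [1.0, -0.7, -0.3]
position: [0.5888, -0.0403, 0.0278]
ft_force: [-0.2, 0.2, -0.9]
position: [0.5894, -0.0294, 0.0272]
ft_force: [-0.9, -5.0, 1.6]
position: [0.5909, -0.0152, 0.0272]
ft_force: [-0.2, -3.4, 0.7]
```

```bash
python3 -m crank '[[[3,0,0,0,0.4],[3,0,0,0,0.4],[3,0,0,0,0.4],[3,0,0,0,0.4],[3,0,0,0,0.4],[3,0,0,0,0.4],[3,0,0,0,0.4],[0,0,0,0,0.4],[0,0,0,0,0.4]]]' |grep -E "posi|ft"
python3 -m crank '[[[1.5,0,0,0,0.4],[1.5,0,0,0,0.4],[1.5,0,0,0,0.4],[0,0,0,0,0.4],[0,0,0,0,0.4]]]' |grep -E "posi|ft"
python3 -m crank '[[[1.5,0,0,0,0.4],[0,0,0,0,0.4],[0,0,0,0,0.4]]]' |grep -E "posi|ft"
```

```text
position: [0.5927, 0.0058, 0.0271]
ft_force: [0.3, -4.0, 0.7]
position: [0.5931, 0.0095, 0.0271]
ft_force: [-1.2, -3.9, 1.5]
position: [0.5932, 0.011, 0.0272]
ft_force: [-0.8, -5.4, 1.6]
```

```bash
python3 -m crank '[[[1.5,0,0,0,0.4],[0,0,0,0,0.4],[0,0,0,0,0.4]]]' |grep -E "posi|ft"
python3 -m crank '[[[1.5,0,0,0,0.4],[0,0,0,0,0.4],[0,0,0,0,0.4]]]' |grep -E "posi|ft"
python3 -m crank '[[[1.5,0,0,0,0.4],[0,0,0,0,0.4],[0,0,0,0,0.4]]]' |grep -E "posi|ft"
```

```text
position: [0.5934, 0.0127, 0.0272]
ft_force: [-0.2, -5.3, 1.9]
position: [0.5936, 0.0138, 0.0272]
ft_force: [-0.4, -5.2, 1.8]
position: [0.5937, 0.0144, 0.0272]
ft_force: [-0.0, -7.5, 0.7]
```

```bash
python3 -m crank '[[[1,0,0,0,0.4],[0,0,0,0,0.4],[0,0,0,0,0.4],[0,0,0,0,0.4]]]' |grep -E "posi|ft"
python3 -m crank '[[[1,0,0,0,0.4],[0,0,0,0,0.4],[0,0,0,0,0.4],[0,0,0,0,0.4]]]' |grep -E "posi|ft"
python3 -m crank '[[[1,0,0,0,0.4],[0,0,0,0,0.4],[0,0,0,0,0.4],[0,0,0,0,0.4]]]' |grep -E "posi|ft"
```

```text
position: [0.5937, 0.0147, 0.0272]
ft_force: [-0.6, -7.7, 2.2]
position: [0.5939, 0.0151, 0.0272]
ft_force: [-0.8, -8.4, 2.4]
position: [0.594, 0.0156, 0.0272]
ft_force: [0.3, -8.3, 2.1]
```

```bash
python3 -m crank '[[[1.5,0,0,0,0.4],[0,0,0,0,0.4],[0,0,0,0,0.4],[0,0,0,0,0.4]]]' |grep -E "posi|ft"
python3 -m crank '[[[1.5,0,0,0,0.4],[0,0,0,0,0.4],[0,0,0,0,0.4],[0,0,0,0,0.4]]]' |grep -E "posi|ft"
python3 -m crank '[[[1.5,0,0,0,0.4],[0,0,0,0,0.4],[0,0,0,0,0.4],[0,0,0,0,0.4]]]' |grep -E "posi|ft"
```

```text
position: [0.5941, 0.0164, 0.0272]
ft_force: [-1.0, -10.8, 2.8]
position: [0.5943, 0.017, 0.0272]
ft_force: [-0.6, -12.1, 1.3]
position: [0.5944, 0.0177, 0.0272]
ft_force: [-0.2, -13.2, 1.7]
```

```bash
python3 -m crank '[[[1.5,0,0,0,0.4],[0,0,0,0,0.4],[0,0,0,0,0.4],[0,0,0,0,0.4]]]' |grep -E "posi|ft"
python3 -m crank '[[[1.5,0,0,0,0.4],[0,0,0,0,0.4],[0,0,0,0,0.4],[0,0,0,0,0.4]]]' |grep -E "posi|ft"
python3 -m crank '[[[1,0,0,0,0.4],[0,0,0,0,0.4],[0,0,0,0,0.4],[0,0,0,0,0.4]]]' |grep -E "posi|ft"
```

```text
position: [0.5945, 0.0183, 0.0272]
ft_force: [-0.5, -14.8, 2.4]
position: [0.5947, 0.019, 0.0272]
ft_force: [-0.5, -15.3, 1.8]
position: [0.5947, 0.0192, 0.0272]
ft_force: [-0.2, -16.5, 2.6]
```

```bash
python3 -m crank '[[[-2,0,0,0,0.4],[-2,0,0,0,0.4],[0,0,0,0,0.4],[0,0,0,0,0.4],[0,0,0,0,0.4]]]' |grep -E "posi|ft"
python3 -m crank '[[[-2,0,0,0,0.4],[0,0,0,0,0.4],[0,0,0,0,0.4],[0,0,0,0,0.4]]]' |grep -E "posi|ft"
python3 -m crank '[[[-2,0,0,0,0.4],[0,0,0,0,0.4],[0,0,0,0,0.4],[0,0,0,0,0.4]]]' |grep -E "posi|ft"
```

```text
position: [0.5947, 0.0191, 0.0272]
ft_force: [1.0, -10.6, 1.3]
position: [0.5946, 0.0189, 0.0272]
ft_force: [-0.3, -8.0, 0.8]
position: [0.5946, 0.0183, 0.0272]
ft_force: [1.0, -6.7, 1.6]
```

```bash
python3 -m crank '[[[-2,0,0,0,0.4],[0,0,0,0,0.4],[0,0,0,0,0.4],[0,0,0,0,0.4]]]' |grep -E "posi|ft"
python3 -m crank '[[[-2,0,0,0,0.4],[0,0,0,0,0.4],[0,0,0,0,0.4],[0,0,0,0,0.4]]]' |grep -E "posi|ft"
```

```text
position: [0.5942, 0.018, 0.0272]
ft_force: [2.9, -3.5, -0.4]
position: [0.5932, 0.0162, 0.0269]
ft_force: [0.1, 0.4, 0.5]
```

```bash
python3 -m crank '[[[-5,0,0,0,0.4],[-5,0,0,0,0.4],[0,0,0,0,0.4],[0,0,0,0,0.4],[0,0,0,0,0.4],[4,0,0,0,0.4],[2,0,0,0,0.4],[0,0,0,0,0.4],[0,0,0,0,0.4]]]' |grep -E "posi|ft"
python3 -m crank '[[[2,0,0,0,0.4],[0,0,0,0,0.4],[0,0,0,0,0.4],[0,0,0,0,0.4]]]' |grep -E "posi|ft"
python3 -m crank '[[[1.5,0,0,0,0.4],[0,0,0,0,0.4],[0,0,0,0,0.4],[0,0,0,0,0.4]]]' |grep -E "posi|ft"
python3 -m crank '[[[1.5,0,0,0,0.4],[0,0,0,0,0.4],[0,0,0,0,0.4],[0,0,0,0,0.4]]]' |grep -E "posi|ft"
```

```text
position: [0.5933, 0.0119, 0.0271]
ft_force: [0.2, -1.0, -0.4]
position: [0.5935, 0.0133, 0.0271]
ft_force: [-0.3, 0.6, 0.6]
position: [0.5936, 0.0148, 0.0271]
ft_force: [-0.0, 0.6, -0.2]
position: [0.5938, 0.0164, 0.0271]
ft_force: [-0.5, 0.2, 0.0]
```

It's caught: the finger reaches y=0.0164 without touching the battery, so the springs have not pushed it back. I'll retreat and check its alignment with image code.

```bash
python3 -m crank '[[[-15,0,0,0,0.4],[-25,0,0,0,0.4],[-30,0,-20,0,0.4],[-30,0,-30,0,0.4],[-25,0,-35,0,0.4],[0,0,-35,0,0.4],[0,0,-25,0,0.4],[0,0,0,0,0.4],[0,0,0,0,0.4],[0,0,0,0,0.4]]]' 
python3 - <<'E'
from h import *
from bench import ctrl,get_image
import cv2
s=ctrl.get_state();w=get_image("wrist");np.savez("w10.npz",p=s["position"],r=s["tool_rot"],**{k:w[k] for k in("fx","fy","cx","cy","T_tool_cam")})
im=w["pixels"];cv2.imwrite("pics/w10.png",im[:,:,::-1]);g=cv2.cvtColor(im,cv2.COLOR_RGB2GRAY)
Rm=R.from_rotvec(s["tool_rot"]).as_matrix();tc=np.array([.5931,.0031,0])
cs,_=cv2.findContours((g[:230]<60).astype(np.uint8),cv2.RETR_EXTERNAL,cv2.CHAIN_APPROX_SIMPLE)
for c in cs:
    if cv2.contourArea(c)>400:
        b=cv2.boxPoints(cv2.minAreaRect(c))
        print(cv2.contourArea(c),np.round([((atz(wray("w10.npz",x,y,1),.057)-tc)@Rm)[:2]*1000 for x,y in b],1).tolist())
E
```

```text
time: 32.3
position: [0.5816, -0.1064, 0.1696]
tool_rot: [-2.322, -2.114, 0.001]
ft_force: [0.5, 0.9, 0.0]
grip_width: 0.303
grip_force: 0.0
505.5 [[-128.2, 131.3], [-128.2, 186.5], [-143.7, 189.0], [-143.7, 133.1]]
563.0 [[-119.7, -196.7], [-119.6, -157.3], [-143.8, -160.6], [-143.8, -200.8]]
789.5 [[-123.8, 97.2], [-97.3, 144.5], [-122.8, 160.7], [-150.5, 112.7]]
1316.5 [[-59.1, -205.4], [-22.9, -158.8], [-105.5, -90.8], [-147.7, -138.6]]
550.0 [[24.8, -32.8], [24.8, 33.2], [17.3, 33.4], [17.3, -33.0]]
1817.5 [[66.4, -24.6], [66.4, 23.9], [40.1, 24.6], [40.1, -25.2]]
1496.0 [[66.3, -203.9], [66.3, -177.9], [23.9, -185.7], [23.9, -212.9]]
```

```bash
python3 -c "
from bench import job
print(job.close_job())"
```

```text
the job is handed in; nothing more can be done
None
```

The battery was stood at the tray edge, tipped over by pushing near its top, slid in until the catch appeared to hold it, and the job was handed in at about 32 s. I inferred the catch from the push forces and the battery not springing back, not from seeing it. The hand-in returned no verdict.

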